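# Press a bottle cap in the ratchet stand and let it down again

## Task

Lift the ratchet stand by its red handle, tooth by tooth, until the sprung pad overhead bears on the bottle's cap with about 7 newtons (4 to 10 will do, 18 would crush it), and leave it hanging on the pawl, hands off, for three seconds so that the cap liner sticks. Then lift the yellow pawl tab and hold it up while the stand sinks gently, by its own weight, all the way down; let the pawl spring back and leave the bottle standing in its nest and everything else where it is.

Things in the scene. Friction and masses are not known exactly. Their poses are not given: they have to be found in the camera images.
- press: Cap press fixed to the table; blue base 130 x 300 x 12 mm (y -165 to +135). Origin: on the table under the bottle's axis, z up. In a row along its y: red handle (y = +105 mm), bottle and head (0), aluminium column (-63 mm, with its top arm 311 mm high: go over or round it), yellow pawl tab (-151 mm). Nothing is above the handle or the tab
- stand (a joint): Height in m of the sliding stand (toothed rail, nest, red handle) above its lower stop; 0 at the start, at most 0.08. About 0.45 kg +-20 % (hidden), damped by 250 N per m/s: lift at 20 mm/s or slower; with the pawl out it sinks at 15 to 80 mm/s. Teeth every 12 mm: the pawl holds it at 12k - 1 mm (k = 1 to 6)
- handle (a point): Centre of the red grip that is lifted: an upright plate 16 mm thick along the press's x, 36 mm along its y, from 30 mm below this point to 20 mm above it, standing on a bar of the stand. It rises with the stand
- pawl (a joint): Angle of the pawl in rad: 0 = sprung into the teeth, 0.2 or more = surely clear of all teeth, 0.34 = stop. It also swings out to about 0.13 by itself as each tooth passes
- tab (a point): Grip point of the pawl's yellow tab: upright plate 10 mm thick along the press's x, 22 mm along its y, from 20 mm below this point to 16 mm above. It swings up, leaning to the column, about a pin at press y -84, z 190 mm (67 mm nearer the column): 13 mm of lift clears the teeth, stop at 22 mm. Takes up to 15 N; springs back when let go
- head: Fixed dark sleeve, 38 mm across, over the bottle; origin under its centre, 270 mm above the table. Its spindle carries the red sprung pad (44 mm across), whose underside is 53 to 91 mm below the origin, different each time and not reported: feel for it through the handle. The pad yields upward at 0.4 N per mm: one tooth adds 5 N
- bottle: White plastic bottle with a white cap, 56 mm across, 120 mm high, 0.1 to 0.2 kg, standing loose in the stand's round nest; origin at the centre of its underside, 50 mm above the table at the start. It rides up and down with the stand and need not be touched
- spare_bottle: Bystander: an identical white bottle, 56 mm across and 120 mm high, loose on the table beyond the press; origin under its centre
- carton: Bystander: grey carton 75 x 95 x 60 mm high, loose on the table beyond the press; origin under its centre
- cap_tray: Bystander: low blue tray of white caps, 70 x 120 x 30 mm high, loose on the table between the robot and the press; origin under its centre
- nest (a point): Floor of the bottle's nest on the stand, 50 mm above the table when the stand is down; rises with it. From each rest on the pawl the stand lifts freely for 4 mm: there the still hand feels only weight plus the pad's force on the cap. Further up a tooth pushes the pawl aside (up to 12 N more); it clicks in about 11 mm above the rest
There are look-alikes about, which are no part of the job. Leave any blue or turquoise look-alike of the bottle alone.

How it is judged:
By the outcome, as a careful person would: the job done as asked, in the order asked, and still so for the second after the job is handed in, with the robot touching nothing.
It also fails if it takes over 72 s, if anything falls off the work surface, if the arm or the gripper's body presses on something with over 40 N, if the wrist force passes 120 N, or if a joint passes its speed limit or range.

## Robot

A 6-joint arm with a two-finger parallel gripper is mounted at the origin on the work surface. World frame = base frame: x ahead of the robot, y to its left, z up, the work surface at z = 0. Lengths are in mm, angles in degrees, forces in N, time in s.
With the tool pointing down it reaches from about 300 to 850 mm from the base axis. Payload 4.2 kg.
Tool frame: the origin (TCP) lies between the finger pads; the fingertips stand 19 mm ahead of it and the grasp point (between the pads) is the TCP (env.tips_ahead is the distance from the TCP to the fingertips, in mm); z points along the fingers, y is the direction in which the jaws open and shut (so a half turn about z gives the same grasp; the last joint's range is limited). The gripper opens to 91 mm and grips with 3 to 60 N. Pads are 32 mm wide; open, the fingers measure 118 mm over their backs; the gripper's body (76 mm by 178 mm) begins 60 mm behind the grasp point.
Start: joints at [67.38, 18.312, 89.639, -0, 72.044, -1.146], TCP at [210.502, 535.098, 232.976] pointing down, gripper open.
Joint ranges: [-177.97, 177.97], [-48.28, 115.42], [12.27, 149.76], [-77.06, 257.06], [2.81, 150.46], [-146.56, 146.56]. Speed limits (degrees/s): [147.25, 147.25, 180, 180, 180, 180].

## Interface

Orientations are given as [roll, pitch, yaw] about the fixed x, y, z axes, in that order (R = Rz(yaw) Ry(pitch) Rx(roll)).
In Python, from workcell import telemetry, viewer, job_done, env gives the robot as it stands. The module is installed in compiled form; this text tells all that it offers.
- The arm moves only by the shell command python3 -m jog 'ROWS' [FORCE]. ROWS is JSON, a list of rows, each a list of 3 entries, a list of its own where there are three numbers: the shift along the tool's x, y, z in cm, then the turn about the tool's z in degrees, then the opening, from 0 (shut) to 1 (fully open). A call has 1 to 10 rows; each row shifts and turns the pose as measured when the row begins, along the tool's axes as they then stand; what a row does not reach is not made up. A row lasts 1/8 s, in which the tool goes at most 62.5 mm and 10.7 degrees, less where a joint would pass 70% of its speed; a pose out of reach is approached as far as the arm can. A call is refused whole if a number of a shift passes 6.25 or a number of a turn 10.7, either way. A call with a gripper value outside its range is refused whole. The fingers move at their own pace and stop on an object; FORCE is the grip in N (left out, the last holds). Time passes only in rows, so rows that do not move let the fingers close. It gives the time, the measured TCP pose, the force and the opening at its end, in the units of the state.
- telemetry.state(): the state, without advancing time (a new reading comes with each control period).
- viewer.grab_frame(name): name is "scene" or "top" or "wrist"; returns a dict with "color" (480x640x3 uint8, red, green, blue), "K" (3x3 intrinsics, pixels), "rvec" (rotation vector, rad) and "tvec" (3), from world to camera coordinates, as OpenCV has them. Camera axes: x right, y down, z forward; pixel columns grow to the right and rows downward; lengths in mm; the calibration is good to about 2 mm. A picture is of the moment at which its call begins. There is no depth.
- job_done(): hands the job in, once; it reports no verdict.
The state is a dict: "time_s": time; "qpos": joint angles; "qvel": joint speeds; "effort": joint torques, N m; "ee_pos": TCP position; "ee_rot": TCP orientation; "force": force on the tool from outside, world axes, zero at the start; "torque": the same for the moment, N m; "gripper_width": finger opening in mm.
Only numpy, scipy, OpenCV 4.12 (cv2) and the standard library are available. Lean on these libraries where they do the work, as an engineer would, in place of code of your own. Each camera call takes 0.05 s, during which the arm holds its last target. There are 200 camera calls.

## Working session

There is one attempt and no reset: what is moved stays moved. The work goes in short steps, Python scripts to look and compute and a shell command to move; the robot and the scene stay as the last step left them, time stands still between calls to the robot, and variables do not carry over. Pictures are saved under pics/ and viewed, about 8 in all and at most 12, crops included, and the job is handed in when it is done.

```bash
mkdir -p pics; cat > h.py <<'E'
import numpy as np,cv2
from workcell import telemetry, viewer, job_done, env
def grab(n,f):
    d=viewer.grab_frame(n); cv2.imwrite('pics/'+f,d['color'][:,:,::-1]); np.savez('pics/'+f[:-4],**{k:np.array(v) for k,v in d.items()}); return d
def load(f): return dict(np.load('pics/'+f+'.npz'))
def ray(d,u,v):
    R=cv2.Rodrigues(np.array(d['rvec'],float))[0];t=np.array(d['tvec'],float).ravel()
    return -R.T@t, R.T@np.linalg.inv(d['K'])@np.array([u,v,1.])
def onz(d,u,v,z):
    c,r=ray(d,u,v); return c+r*(z-c[2])/r[2]
def tri(d1,p1,d2,p2):
    c1,r1=ray(d1,*p1);c2,r2=ray(d2,*p2)
    s=np.linalg.lstsq(np.c_[r1,-r2],c2-c1,rcond=None)[0]
    a=c1+s[0]*r1;b=c2+s[1]*r2; return (a+b)/2,np.linalg.norm(a-b)
def proj(d,P): return cv2.projectPoints(np.array(P,float).reshape(-1,3),np.array(d['rvec'],float),np.array(d['tvec'],float),np.array(d['K'],float),None)[0].reshape(-1,2)
def blobs(d,h0,h1,smin=110,vmin=60,amin=40):
    hsv=cv2.cvtColor(d['color'],cv2.COLOR_RGB2HSV)
    m=cv2.inRange(hsv,(h0,smin,vmin),(h1,255,255))
    if h0==0: m|=cv2.inRange(hsv,(172,smin,vmin),(180,255,255))
    n,l,s,c=cv2.connectedComponentsWithStats(m)
    return [(s[i].tolist(),c[i].round(1).tolist()) for i in range(1,n) if s[i,4]>=amin]
E
python3 - <<'E'
from h import *
for n in('scene','top'):
    d=grab(n,n+'1.png'); print(n,ray(d,320,240)[0].round())
    print('red',blobs(d,0,8)); print('yel',blobs(d,20,34)); print('blue',blobs(d,95,125,amin=200))
print(telemetry.state())
E
```

```text
scene [ 370.  588. 1089.]
red [([615, 159, 25, 21, 243], [631.5, 170.3]), ([322, 242, 26, 20, 286], [334.1, 252.8]), ([302, 321, 15, 19, 170], [309.1, 330.1])]
yel [([366, 176, 8, 11, 56], [369.7, 180.8])]
blue [([302, 238, 94, 139, 3413], [353.5, 308.9]), ([434, 248, 28, 23, 325], [447.8, 261.0]), ([273, 259, 54, 101, 1078], [295.5, 323.5]), ([378, 297, 58, 68, 685], [406.3, 332.4]), ([292, 380, 33, 33, 642], [308.5, 396.3])]
top [ 520.   72. 1257.]
red [([235, 230, 18, 9, 151], [243.6, 234.1]), ([553, 452, 28, 28, 376], [562.9, 470.4])]
yel [([376, 234, 13, 6, 73], [381.9, 236.5])]
blue [([235, 206, 142, 29, 1880], [305.9, 216.8]), ([233, 237, 143, 35, 3173], [308.0, 256.9]), ([181, 242, 27, 28, 543], [193.6, 255.7]), ([265, 292, 60, 37, 895], [294.4, 309.3]), ([355, 311, 27, 27, 513], [368.5, 324.7])]
{'time_s': 0.1, 'qpos': array([ 6.73812711e+01,  1.83489093e+01,  8.96992708e+01,  1.65548828e-03,
        7.20447198e+01, -1.14604614e+00]), 'qvel': array([-0.01892358, -0.00089475, -0.19217328, -0.06999679,  0.03946257,
       -0.04984726]), 'effort': array([ 1.20977766e-03, -4.13338137e+01, -2.32507968e+01,  7.28898891e-02,
        4.22875502e-02, -6.26549922e-05]), 'ee_pos': array([210.31272763, 534.70279199, 232.19598545]), 'ee_rot': array([-1.79907150e+02, -3.43180306e-03,  1.58526803e+02]), 'force': array([-0.47974449, -0.12404798,  0.28949922]), 'torque': array([-0.02082007,  0.01360815, -0.01173726]), 'gripper_width': 91.21603163001194}
```

View pics/scene1.png

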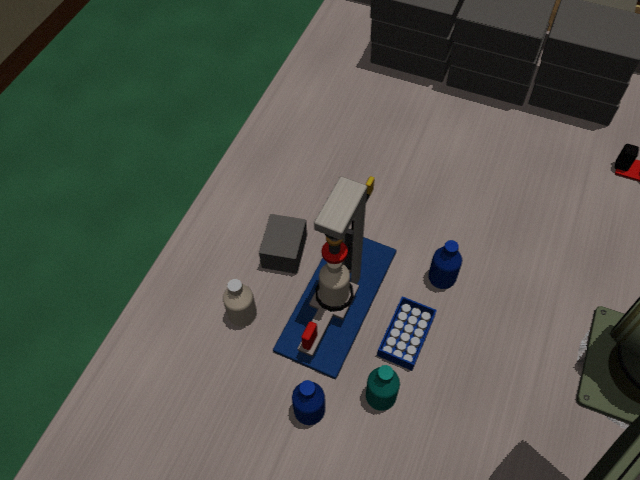

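View pics/top1.png

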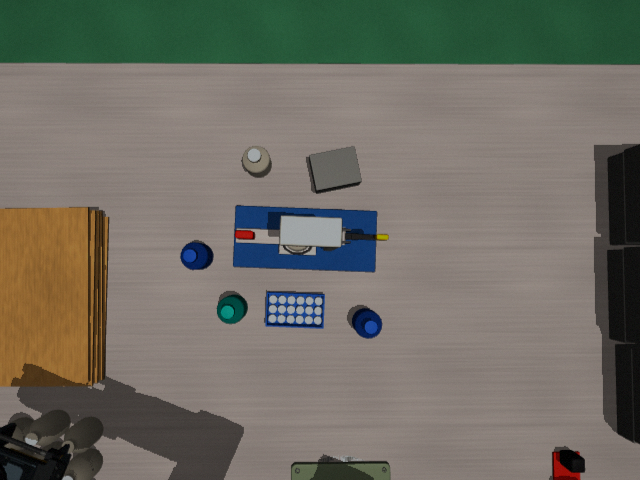

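Scene view: the handle is the red block at (309,330), the pad is red at (334,253), and the yellow tab is at (370,181). Top view: handle (244,234), tab (382,236), bottle hidden under the grey arm at (310,231). Look-alikes: for red, the tool at (563,470) top / (631,170) scene, and the pad. For bottles, the blue and turquoise ones at (197,255), (232,309), (367,323) and the white spare at (256,160). The handle is the red block on the blue base.

```bash
python3 - <<'E'
from h import *
s=load('scene1');t=load('top1')
H,e=tri(s,(309.1,330.1),t,(243.6,234.1));print('handle',H.round(1),e)
T,e2=tri(s,(369.7,180.8),t,(381.9,236.5));print('tab',T.round(1),e2)
hsv=cv2.cvtColor(t['color'],cv2.COLOR_RGB2HSV)
m=cv2.inRange(hsv,(95,110,40),(125,255,255)); m[:200]=0;m[280:]=0;m[:,:225]=0;m[:,395:]=0
p=cv2.findNonZero(m);r=cv2.minAreaRect(p);print(r)
B=[onz(t,u,v,12) for u,v in cv2.boxPoints(r)];print(np.round(B,1), [np.linalg.norm(B[i]-B[i-1]).round(1) for i in range(4)])
c=np.mean(B,0);print('base c',c)
a=np.array(B); 
d=(H-T)[:2];print('dist',np.linalg.norm(d),'yaw of press y',np.degrees(np.arctan2(d[1],d[0])))
# crop
i=s['color'][140:380,250:430,::-1];cv2.imwrite('pics/crop1.png',cv2.resize(i,None,fx=2.5,fy=2.5,interpolation=cv2.INTER_CUBIC))
E
```

```text
handle [574.8 191.5  95.8] 0.34004325368471505
tab [564.5 -64.7 215.8] 0.6753510161045017
((304.635986328125, 238.2519989013672), (141.7459259033203, 60.91811752319336), 2.174744129180908)
[[511.7 222.9  12. ]
 [639.8 218.3  12. ]
 [627.9 -80.8  12. ]
 [499.3 -74.9  12. ]] [np.float64(298.0), np.float64(128.2), np.float64(299.3), np.float64(128.7)]
base c [569.64281722  71.37943942  12.        ]
dist 256.3887173731362 yaw of press y 87.68217161212318
```

View pics/crop1.png

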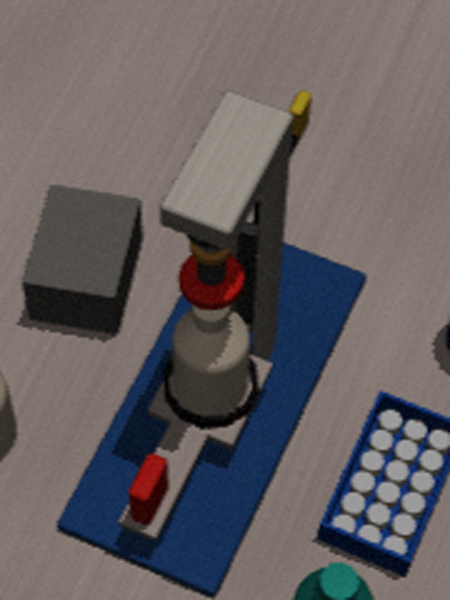

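The crop confirms it: a red upright plate on the stand's bar, with the yellow tab behind the column. The handle and tab positions agree with the base corners to under 1 mm (press yaw about -2.3°).

```bash
cat >> h.py <<'E'
from scipy.spatial.transform import Rotation as Ro
def plan(target,yaw=87.7,n=1,pos=None,rpy=None):
    """rows to reach target (world mm) with tool down at yaw"""
    s=telemetry.state(); p=np.array(s['ee_pos']) if pos is None else pos; r=Ro.from_euler('xyz',s['ee_rot'],degrees=True)
    y0=s['ee_rot'][2]; dy=(yaw-y0+180)%360-180
    out=[]
    for i in range(n):
        sh=r.as_matrix().T@((np.array(target)-p)/n)/10
        out.append([sh.round(2).tolist(),round(-dy/n,1)])
        r=Ro.from_euler('z',dy/n,degrees=True)*r
    print('at',p.round(1),np.round(s['ee_rot'],1),'F',np.round(s['force'],1),'w',round(s['gripper_width'],1),'t',round(s['time_s'],2)); print(out)
E
python3 -c "
from h import *
plan([575,191.5,205],n=10)"
```

```text
at [210.3 534.7 232.2] [-179.9   -0.   158.5] F [-0.5 -0.1  0.3] w 91.2 t 0.1
[[[-4.65, -1.86, 0.27], np.float64(7.1)], [[-4.84, -1.27, 0.27], np.float64(7.1)], [[-4.96, -0.66, 0.27], np.float64(7.1)], [[-5.01, -0.05, 0.27], np.float64(7.1)], [[-4.98, 0.57, 0.27], np.float64(7.1)], [[-4.87, 1.18, 0.27], np.float64(7.1)], [[-4.68, 1.77, 0.27], np.float64(7.1)], [[-4.43, 2.34, 0.27], np.float64(7.1)], [[-4.11, 2.86, 0.27], np.float64(7.1)], [[-3.72, 3.35, 0.27], np.float64(7.1)]]
```

```bash
python3 -m jog '[[[-4.65,-1.86,0.2],7.1,1],[[-4.84,-1.27,0.2],7.1,1],[[-4.96,-0.66,0.2],7.1,1],[[-5.0,-0.05,0.2],7.1,1],[[-4.98,0.57,0.2],7.1,1],[[-4.87,1.18,0.2],7.1,1],[[-4.68,1.77,0.2],7.1,1],[[-4.43,2.34,0.2],7.1,1],[[-4.11,2.86,0.2],7.1,1],[[-3.72,3.35,0.2],7.1,1]]' && python3 -c "
from h import *
plan([575,191.5,170],n=2)"
```

```text
time_s: 1.35
ee_pos: [576.3, 176.3, 207.5]
ee_rot: [-179.7, 0.3, 85.6]
force: [0.1, 0.3, -0.4]
gripper_width: 91.8
at [576.3 176.3 207.5] [-179.7    0.3   85.6] F [ 0.1  0.3 -0.4] w 91.8 t 1.35
[[[0.76, -0.11, 1.87], np.float64(-1.1)], [[0.76, -0.1, 1.87], np.float64(-1.1)]]
```

```bash
python3 -m jog '[[[1.5,-0.2,0],-2,1],[[0,0,1.8],0,1],[[0,0,1.8],0,1],[[0,0,0],0,1]]' && python3 - <<'E'
from h import *
d=grab('wrist','w1.png'); print(ray(d,320,240)[0].round()); print(blobs(d,0,8))
print(proj(d,[[575,191.5,120],[575,191.5,100]]))
plan([575,191.5,100],n=3)
E
```

```text
time_s: 1.85
ee_pos: [575.3, 191.0, 168.6]
ee_rot: [-179.5, 0.3, 87.6]
force: [0.2, -0.2, 0.5]
gripper_width: 91.3
[579. 269. 321.]
[([309, 214, 22, 60, 1195], [319.5, 243.6])]
[[320.44580765 263.39781771]
 [320.59901809 252.87645376]]
at [575.9 191.2 169.5] [-179.6    0.2   87.6] F [-0.1  0.8 -0.4] w 91.3 t 1.9
[[[0.02, -0.01, 2.32], np.float64(-0.0)], [[0.02, -0.01, 2.32], np.float64(-0.0)], [[0.02, -0.01, 2.32], np.float64(-0.0)]]
```

View pics/w1.png

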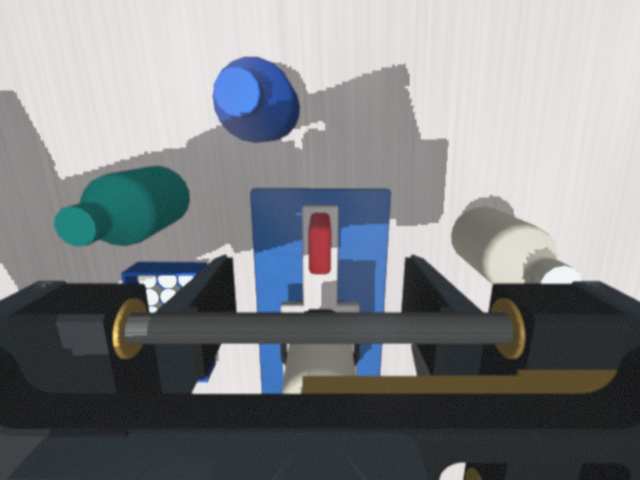

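The red handle is at (319,244), midway between the fingers and square to them. Checking its height before descending.

```bash
python3 - <<'E'
from h import *
d=load('w1')
for z in(90,100,110,120,130):print(z,proj(d,[[575,173.5,z],[575,209.5,z],[575,209.5,z-50]])[:,1].round(1))
i=d['color'][200:290,319];print([tuple(x) for x in i[10:80:4]])
E
```

```text
90 [271.6 223.9 209.1]
100 [277.1 227.6 211.6]
110 [283.  231.7 214.4]
120 [289.5 236.1 217.3]
130 [296.5 240.9 220.5]
[(np.uint8(145), np.uint8(141), np.uint8(141)), (np.uint8(107), np.uint8(48), np.uint8(53)), (np.uint8(113), np.uint8(52), np.uint8(58)), (np.uint8(109), np.uint8(46), np.uint8(53)), (np.uint8(128), np.uint8(52), np.uint8(59)), (np.uint8(165), np.uint8(55), np.uint8(63)), (np.uint8(175), np.uint8(60), np.uint8(66)), (np.uint8(173), np.uint8(60), np.uint8(66)), (np.uint8(173), np.uint8(60), np.uint8(67)), (np.uint8(175), np.uint8(62), np.uint8(70)), (np.uint8(171), np.uint8(59), np.uint8(64)), (np.uint8(170), np.uint8(58), np.uint8(62)), (np.uint8(174), np.uint8(60), np.uint8(66)), (np.uint8(173), np.uint8(62), np.uint8(66)), (np.uint8(172), np.uint8(56), np.uint8(61)), (np.uint8(173), np.uint8(57), np.uint8(60)), (np.uint8(195), np.uint8(157), np.uint8(155)), (np.uint8(235), np.uint8(232), np.uint8(231))]
```

```bash
python3 -m jog '[[[0,0,2.9],0,1],[[0,0,2.9],0,1],[[0,0,2.2],0,1],[[0,0,0.5],0,1],[[0,0,0],0,1]]' && python3 -c "
from h import *
plan([575,191.5,82],n=1)"
```

```text
time_s: 2.52
ee_pos: [577.4, 195.3, 88.4]
ee_rot: [179.9, -0.0, 87.9]
force: [0.9, 0.9, 0.9]
gripper_width: 91.1
at [577.4 195.3  88.4] [179.9  -0.   87.9] F [0.9 0.9 0.9] w 91.1 t 2.52
[[[-0.39, -0.23, 0.64], np.float64(0.2)]]
```

```bash
python3 -m jog '[[[-0.4,-0.2,0.6],0,1],[[0,0,0],0,0.5],[[0,0,0],0,0],[[0,0,0],0,0],[[0,0,0],0,0],[[0,0,0],0,0]]' 25; cat > f.py <<'E'
from h import *
s=telemetry.state();print(np.round(s['ee_pos'],1),np.round(s['force'],1),round(s['gripper_width'],1),s['time_s'])
E
python3 -m jog '[[[0,0,0],0,0]]'; python3 -m jog '[[[0,0,0],0,0]]'
```

```text
time_s: 3.28
ee_pos: [576.8, 191.7, 85.1]
ee_rot: [179.6, -0.1, 87.9]
force: [-0.6, 0.7, 0.5]
gripper_width: 44.0
time_s: 3.4
ee_pos: [576.8, 191.7, 85.1]
ee_rot: [179.6, -0.1, 87.9]
force: [-0.3, -0.1, -0.1]
gripper_width: 34.1
time_s: 3.52
ee_pos: [576.8, 191.7, 85.1]
ee_rot: [179.6, -0.1, 87.9]
force: [-0.4, 0.5, 0.1]
gripper_width: 24.1
```

```bash
python3 -m jog '[[[0,0,0],0,0],[[0,0,0],0,0],[[0,0,0],0,0]]'; python3 -m jog '[[[0,0,0],0,0]]'; python3 -m jog '[[[0,0,-0.2],0,0],[[0,0,-0.1],0,0],[[0,0,0],0,0]]'
```

```text
time_s: 3.9
ee_pos: [575.2, 191.8, 85.0]
ee_rot: [179.8, -0.1, 87.8]
force: [0.0, 0.6, 1.6]
gripper_width: 16.0
time_s: 4.03
ee_pos: [575.2, 191.7, 85.0]
ee_rot: [179.8, -0.1, 87.8]
force: [0.8, 0.3, 0.2]
gripper_width: 16.1
time_s: 4.4
ee_pos: [575.2, 191.7, 85.7]
ee_rot: [179.9, -0.1, 87.7]
force: [2.3, 0.5, -6.0]
gripper_width: 16.1
```

```bash
python3 -m jog '[[[0,0,-0.2],0,0],[[0,0,-0.2],0,0],[[0,0,-0.2],0,0]]'; python3 -m jog '[[[0,0,0],0,0]]';python3 -m jog '[[[0,0,0],0,0]]'
```

```text
time_s: 4.78
ee_pos: [575.2, 191.7, 90.2]
ee_rot: [179.9, -0.1, 87.7]
force: [3.9, 1.4, -16.6]
gripper_width: 16.1
time_s: 4.9
ee_pos: [575.2, 191.7, 90.1]
ee_rot: [179.9, -0.1, 87.7]
force: [2.3, 1.9, -8.6]
gripper_width: 16.0
time_s: 5.03
ee_pos: [575.2, 191.7, 90.1]
ee_rot: [179.9, -0.1, 87.7]
force: [2.7, 1.1, -8.2]
gripper_width: 16.0
```

```bash
python3 -m jog '[[[0,0,-0.2],0,0],[[0,0,-0.2],0,0],[[0,0,-0.2],0,0],[[0,0,-0.2],0,0],[[0,0,0],0,0]]'; python3 -m jog '[[[0,0,0],0,0]]'; python3 -m jog '[[[0,0,0],0,0]]'
```

```text
time_s: 5.65
ee_pos: [575.2, 191.7, 95.9]
ee_rot: [180.0, -0.1, 87.7]
force: [-0.1, 0.7, -3.5]
gripper_width: 16.0
time_s: 5.78
ee_pos: [575.2, 191.7, 96.8]
ee_rot: [180.0, -0.1, 87.7]
force: [1.6, 1.1, -7.0]
gripper_width: 16.0
time_s: 5.9
ee_pos: [575.2, 191.7, 97.4]
ee_rot: [179.9, -0.1, 87.7]
force: [2.2, 0.5, -7.8]
gripper_width: 15.9
```

```bash
for i in 1 2 3; do python3 -m jog '[[[0,0,0],0,0]]' | egrep 'pos|force'; done
```

```text
ee_pos: [575.2, 191.7, 97.7]
force: [1.4, 0.9, -6.6]
ee_pos: [575.2, 191.7, 97.9]
force: [1.2, 1.2, -7.0]
ee_pos: [575.2, 191.7, 98.0]
force: [1.5, 1.5, -5.2]
```

```bash
python3 -m jog '[[[0,0,-0.22],0,0],[[0,0,-0.22],0,0],[[0,0,-0.22],0,0],[[0,0,-0.22],0,0],[[0,0,-0.22],0,0],[[0,0,-0.2],0,0],[[0,0,0],0,0],[[0,0,0],0,0]]'| egrep 'pos|force'; for i in 1 2 3 4; do python3 -m jog '[[[0,0,0],0,0]]' | egrep 'pos|force'; done
```

```text
ee_pos: [575.2, 191.7, 107.1]
force: [0.9, 1.3, -7.4]
ee_pos: [575.2, 191.7, 108.0]
force: [1.8, 1.1, -4.0]
ee_pos: [575.2, 191.7, 108.7]
force: [1.2, -0.0, -7.3]
ee_pos: [575.2, 191.7, 109.1]
force: [1.2, 0.1, -6.6]
ee_pos: [575.2, 191.7, 109.3]
force: [1.0, 0.5, -5.2]
```

```bash
python3 -m jog '[[[0,0,-0.22],0,0],[[0,0,-0.22],0,0],[[0,0,-0.22],0,0],[[0,0,-0.22],0,0],[[0,0,-0.22],0,0],[[0,0,-0.22],0,0],[[0,0,0],0,0],[[0,0,0],0,0]]'| egrep 'pos|force'; for i in 1 2 3 4; do python3 -m jog '[[[0,0,0],0,0]]' | egrep 'pos|force'; done
```

```text
ee_pos: [575.2, 191.7, 116.4]
force: [2.8, 0.9, -14.5]
ee_pos: [575.2, 191.7, 116.6]
force: [2.9, 1.2, -14.7]
ee_pos: [575.2, 191.7, 116.6]
force: [2.6, 1.0, -14.9]
ee_pos: [575.2, 191.7, 116.6]
force: [2.7, 1.4, -14.5]
ee_pos: [575.2, 191.7, 116.6]
force: [2.2, 2.1, -15.4]
```

```bash
python3 -m jog '[[[0,0,-0.2],0,0],[[0,0,-0.2],0,0],[[0,0,-0.1],0,0],[[0,0,0],0,0],[[0,0,0],0,0]]'| egrep 'pos|force'; for i in 1 2 3 4 5; do python3 -m jog '[[[0,0,0],0,0]]' | egrep 'pos|force'; done
```

```text
ee_pos: [575.2, 191.7, 123.2]
force: [1.6, 1.7, -11.5]
ee_pos: [575.2, 191.7, 123.5]
force: [2.6, 1.2, -11.0]
ee_pos: [575.2, 191.7, 123.6]
force: [1.7, 0.6, -10.2]
ee_pos: [575.2, 191.7, 123.6]
force: [1.8, 1.5, -10.7]
ee_pos: [575.2, 191.7, 123.7]
force: [2.5, 2.3, -11.0]
ee_pos: [575.2, 191.7, 123.6]
force: [2.2, 0.9, -11.0]
```

```bash
python3 -m jog '[[[0,0,-0.2],0,0],[[0,0,-0.2],0,0],[[0,0,-0.2],0,0],[[0,0,-0.2],0,0],[[0,0,-0.1],0,0],[[0,0,0],0,0]]'| egrep 'pos|force'; for i in 1 2 3 ; do python3 -m jog '[[[0,0,0],0,0]]' | egrep 'pos|force'; done
```

```text
ee_pos: [575.2, 191.7, 127.2]
force: [2.6, 1.6, -14.0]
ee_pos: [575.2, 191.7, 127.3]
force: [2.8, 1.0, -16.3]
ee_pos: [575.2, 191.7, 127.3]
force: [3.7, 0.9, -16.9]
ee_pos: [575.2, 191.7, 127.4]
force: [4.2, 0.8, -16.8]
```

```bash
python3 -m jog '[[[0,0,-0.2],0,0],[[0,0,-0.2],0,0],[[0,0,-0.1],0,0],[[0,0,0],0,0],[[0,0,0],0,0]]'| egrep 'pos|force'; for i in 1 2 3 ; do python3 -m jog '[[[0,0,0],0,0]]' | egrep 'pos|force'; done
```

```text
ee_pos: [575.2, 191.7, 131.1]
force: [2.7, 1.4, -14.4]
ee_pos: [575.2, 191.7, 131.5]
force: [3.1, 1.5, -14.2]
ee_pos: [575.2, 191.7, 132.0]
force: [2.3, 1.9, -11.8]
ee_pos: [575.2, 191.7, 132.4]
force: [2.1, 1.6, -13.2]
```

```bash
python3 -m jog '[[[0,0,-0.1],0,0],[[0,0,-0.1],0,0],[[0,0,0],0,0],[[0,0,0],0,0]]'| egrep 'pos|force'; for i in 1 2 3 4; do python3 -m jog '[[[0,0,0],0,0]]' | egrep 'pos|force'; done
```

```text
ee_pos: [575.2, 191.7, 133.8]
force: [3.5, 1.5, -15.9]
ee_pos: [575.2, 191.7, 133.8]
force: [3.3, 1.9, -14.5]
ee_pos: [575.2, 191.7, 133.8]
force: [2.6, 1.9, -14.8]
ee_pos: [575.2, 191.7, 133.8]
force: [3.0, 1.7, -14.0]
ee_pos: [575.2, 191.7, 133.8]
force: [2.7, 2.1, -14.9]
```

Pad force at the fourth tooth is about 14.7 − 6.2 − 0.7 ≈ 7.8 N, and the slope is 0.38 N/mm, as specified. I'll set it down on the pawl.

```bash
python3 -m jog '[[[0,0,0.1],0,0],[[0,0,0.1],0,0],[[0,0,0],0,0]]'| egrep 'pos|force'; python3 -m jog '[[[0,0,0.1],0,0],[[0,0,0],0,0]]' | egrep 'pos|force'
```

```text
ee_pos: [575.2, 191.7, 132.4]
force: [2.8, 1.9, -13.3]
ee_pos: [575.2, 191.7, 132.3]
force: [2.7, 0.8, -12.0]
```

```bash
python3 -m jog '[[[0,0,0.1],0,0],[[0,0,0.1],0,0],[[0,0,0],0,0]]'| egrep 'pos|force'; python3 -m jog '[[[0,0,0.1],0,0],[[0,0,0.1],0,0],[[0,0,0],0,0]]' | egrep 'pos|force'
```

```text
ee_pos: [575.2, 191.7, 132.2]
force: [1.5, 0.9, -8.2]
ee_pos: [575.2, 191.7, 132.0]
force: [1.0, 1.5, -4.3]
```

Resting on the pawl at about 47 mm: the hand's load is dropping while the height stays put. Unload fully and open.

```bash
python3 -m jog '[[[0,0,0.1],0,0],[[0,0,0.1],0,0],[[0,0,0],0,0]]'| egrep 'pos|force'; python3 -m jog '[[[0,0,0],0,0.5],[[0,0,0],0,0.5],[[0,0,0],0,0.5],[[0,0,0],0,0.5]]'; python3 - <<'E'
from h import *
d=grab('scene','scene2.png');print('red',blobs(d,0,8),'yel',blobs(d,20,34))
# predicted handle pixel shift for 47mm
s=load('scene1');print(proj(s,[[574.8,191.5,95.8],[574.8,191.5,142.8]]))
t=load('top1')
# tab: top face / bounds in top and scene
print('tab top bounds',blobs(t,20,34), 'scene',blobs(s,20,34))
for z in (190,200,210,220): print(z,proj(s,[[564.1,-64.5,z]]).round(1),proj(t,[[564.1,-64.5,z]]).round(1))
plan([575,191.5,210],n=2)
E
```

```text
ee_pos: [575.2, 191.7, 131.8]
force: [-0.2, 1.1, -1.2]
time_s: 15.9
ee_pos: [575.8, 191.5, 131.3]
ee_rot: [179.9, -0.1, 87.9]
force: [-0.0, 0.2, -0.9]
gripper_width: 45.3
red [([301, 322, 9, 18, 121], [304.5, 330.3])] yel []
[[309.2118262  330.14016034]
 [308.33466062 318.54015601]]
tab top bounds [([376, 234, 13, 6, 73], [381.9, 236.5])] scene [([366, 176, 8, 11, 56], [369.7, 180.8])]
190 [[369.3 189.8]] [[379.9 237.1]]
200 [[369.6 186.4]] [[380.6 236.9]]
210 [[369.9 183. ]] [[381.3 236.7]]
220 [[370.2 179.5]] [[382.  236.4]]
at [575.8 191.5 131.3] [ 1.799e+02 -1.000e-01  8.790e+01] F [-0.  -0.1  0.1] w 45.5 t 15.95
[[[0.0, -0.04, -3.94], np.float64(0.1)], [[0.0, -0.04, -3.94], np.float64(0.1)]]
```

Handle released. It's now occluded in the scene view, so I'm relying on force and height. Next, rise and cross over the arm.

```bash
python3 -m jog '[[[0,0,-2],0,0.5],[[0,0,-5],0,0.5],[[0,0,-5],0,0.5],[[0,0,-5],0,0.5],[[0,0,-5],0,0.5],[[0,0,0],0,0.5]]' && python3 -c "
from h import *
plan([564.5,-64.5,365],n=5)"
```

```text
time_s: 16.7
ee_pos: [575.5, 191.2, 357.1]
ee_rot: [-180.0, -0.0, 87.9]
force: [-0.4, 0.5, -0.8]
gripper_width: 45.6
at [575.5 191.2 357.1] [-180.    -0.    87.9] F [-0.4  0.5 -0.8] w 45.6 t 16.7
[[[-5.12, -0.03, -0.16], np.float64(0.0)], [[-5.12, -0.03, -0.16], np.float64(0.0)], [[-5.12, -0.03, -0.16], np.float64(0.0)], [[-5.12, -0.02, -0.16], np.float64(0.0)], [[-5.12, -0.02, -0.16], np.float64(0.0)]]
```

```bash
python3 -m jog '[[[-5,-0.03,-0.2],0,0.5],[[-5,-0.03,-0.2],0,0.5],[[-5,-0.03,-0.2],0,0.5],[[-5,-0.03,-0.2],0,0.5],[[-5,-0.03,-0.2],0,0.5],[[0,0,0],0,0.5]]' && python3 - <<'E'
from h import *
d=grab('wrist','w2.png');print('yel',blobs(d,20,34))
for z in (190,200,210,220): print(z,proj(d,[[564.1,-64.5-11,z],[564.5,-64.5+11,z]]).round(1).tolist())
s=grab('scene','scene3.png');print('red',blobs(s,0,8))
plan([564.3,-64.5,260],n=2)
E
```

```text
time_s: 17.45
ee_pos: [563.1, -65.1, 358.9]
ee_rot: [-179.3, 0.0, 88.1]
force: [0.1, 0.7, 0.2]
gripper_width: 45.6
yel [([318, 209, 9, 28, 212], [322.3, 223.6]), ([208, 299, 20, 60, 563], [215.4, 328.9]), ([412, 299, 18, 60, 502], [422.1, 329.9]), ([196, 370, 341, 24, 5058], [377.5, 383.3])]
190 [[323.3, 230.0], [323.0, 207.9]]
200 [[323.3, 232.8], [323.0, 210.1]]
210 [[323.3, 235.7], [323.0, 212.4]]
220 [[323.3, 238.8], [323.0, 214.8]]
red [([615, 159, 25, 21, 257], [631.1, 170.5]), ([321, 237, 27, 19, 278], [334.0, 247.7]), ([301, 309, 15, 21, 187], [307.9, 318.9])]
at [563.3 -62.2 359.1] [-179.3   -0.    88.3] F [-0.2  0.2  0.6] w 45.9 t 17.55
[[[-0.12, 0.11, 4.95], np.float64(0.3)], [[-0.12, 0.11, 4.95], np.float64(0.3)]]
```

View pics/w2.png

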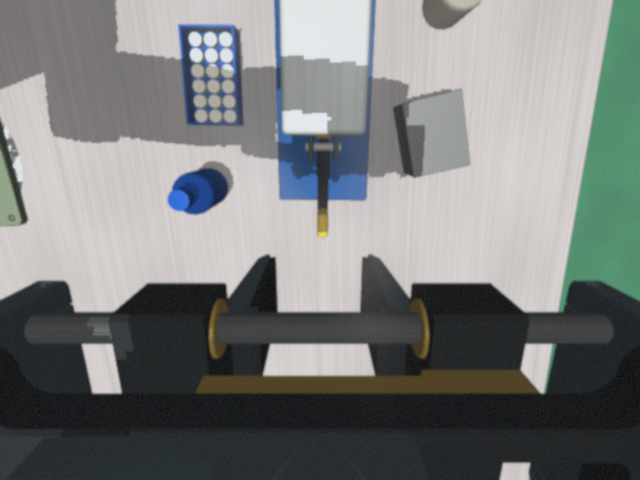

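The yellow tab is at (322,223), centred between the fingers. The handle's new scene pixel (308,319) matches the prediction for a 47 mm lift.

```bash
python3 -m jog '[[[-0.1,0.1,4],0,0.5],[[-0.1,0.1,4],0,0.5],[[0,0,2.5],0,0.5],[[0,0,0],0,0.5]]' && python3 - <<'E'
from h import *
d=grab('wrist','w3.png');print('yel',blobs(d,20,34)[:2])
for z in (195,200,205,210,215,220): print(z,proj(d,[[564.1,-64.5-11,z],[564.5,-64.5+11,z]]).round(1).tolist())
cv2.imwrite('pics/w3c.png',cv2.resize(d['color'][150:350,220:420,::-1],None,fx=3,fy=3))
plan([564.3,-64.5,201],n=1)
E
```

```text
time_s: 18.05
ee_pos: [564.1, -57.7, 249.8]
ee_rot: [-179.2, -0.2, 88.7]
force: [-0.6, 0.1, 0.3]
gripper_width: 45.4
yel [([313, 261, 16, 40, 507], [320.3, 282.2]), ([208, 299, 20, 60, 561], [215.3, 328.8])]
195 [[321.9, 286.5], [321.9, 255.2]]
200 [[321.9, 289.7], [321.8, 257.8]]
205 [[321.8, 293.1], [321.8, 260.5]]
210 [[321.8, 296.6], [321.7, 263.4]]
215 [[321.7, 300.3], [321.7, 266.4]]
220 [[321.7, 304.2], [321.6, 269.6]]
at [564.9 -57.8 251.2] [-179.4   -0.2   88.7] F [-0.2 -0.2  0.1] w 45.6 t 18.1
[[[-0.68, 0.01, 5.02], np.float64(1.0)]]
```

View pics/w3c.png

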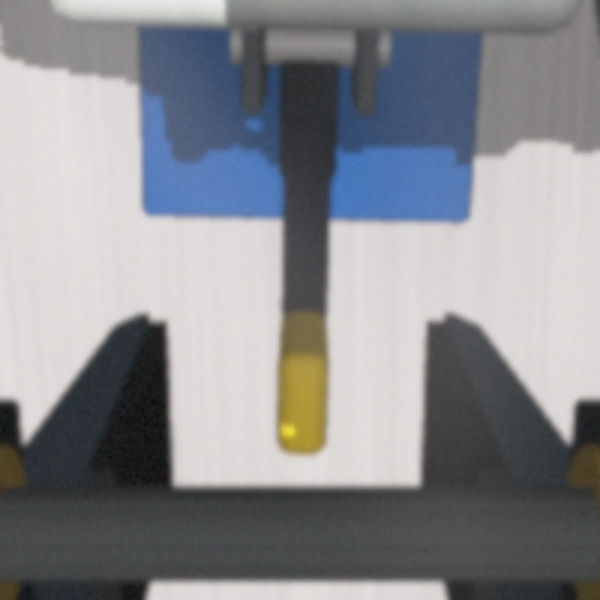

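The tab's top is at z≈216, so its grip point is at z≈200. It's centred in x; I need to shift 7 mm outward.

```bash
python3 -m jog '[[[-0.8,0,0],0.8,0.5],[[0,0,2.5],0,0.5],[[0,0,2],0,0.5],[[0,0,0],0,0.5]]' && python3 -c "
from h import *
plan([564.3,-65,200],n=1)"
```

```text
time_s: 18.6
ee_pos: [568.0, -66.1, 211.3]
ee_rot: [179.9, -0.1, 87.9]
force: [0.2, -0.4, -0.0]
gripper_width: 45.6
at [568.  -66.1 211.3] [ 1.799e+02 -1.000e-01  8.790e+01] F [ 0.2 -0.4 -0. ] w 45.6 t 18.6
[[[0.1, -0.37, 1.13], np.float64(0.2)]]
```

```bash
python3 -m jog '[[[0.1,-0.4,0],0,0.5],[[0,0,1.1],0,0.5],[[0,0,0],0,0.2],[[0,0,0],0,0.2],[[0,0,0],0,0.2]]' 12 && python3 -m jog '[[[0,0,0],0,0],[[0,0,0],0,0],[[0,0,0],0,0]]'
```

```text
time_s: 19.23
ee_pos: [565.7, -65.4, 203.3]
ee_rot: [179.5, -0.0, 87.9]
force: [-1.0, 0.5, -0.8]
gripper_width: 19.4
time_s: 19.6
ee_pos: [564.5, -65.3, 203.4]
ee_rot: [179.7, -0.0, 87.9]
force: [0.0, -0.7, -0.1]
gripper_width: 9.6
```

```bash
python3 -m jog '[[[0.06,0,-0.3],0,0],[[0.06,0,-0.3],0,0],[[0.08,0,-0.3],0,0],[[0.08,0,-0.3],0,0],[[0.1,0,-0.3],0,0],[[0,0,0],0,0]]'
```

```text
time_s: 20.35
ee_pos: [564.7, -61.5, 217.3]
ee_rot: [179.8, -0.0, 87.8]
force: [1.3, -0.1, -4.0]
gripper_width: 9.8
```

```bash
python3 -m jog '[[[0.1,0,-0.3],0,0],[[0.05,0,-0.1],0,0],[[0,0,0],0,0],[[0,0,0],0,0],[[0,0,0],0,0],[[0,0,0],0,0]]'; python3 - <<'E'
from h import *
d=grab('scene','scene4.png');print('red',blobs(d,0,8),'yel',blobs(d,20,34))
E
```

```text
time_s: 21.1
ee_pos: [564.7, -59.9, 221.4]
ee_rot: [179.8, -0.0, 87.8]
force: [0.8, 0.7, -3.9]
gripper_width: 10.1
red [([615, 159, 25, 22, 263], [630.9, 170.6]), ([321, 242, 27, 20, 305], [334.0, 252.7]), ([301, 319, 16, 20, 182], [309.0, 328.0])] yel []
```

It's sinking: the handle pixel is back to row 328 of 330. Keep holding.

```bash
python3 -m jog '[[[0,0,0],0,0],[[0,0,0],0,0],[[0,0,0],0,0],[[0,0,0],0,0],[[0,0,0],0,0],[[0,0,0],0,0],[[0,0,0],0,0],[[0,0,0],0,0]]'; python3 - <<'E'
from h import *
d=grab('scene','scene5.png');print('red',blobs(d,0,8))
E
python3 -m jog '[[[0,0,0],0,0],[[0,0,0],0,0],[[0,0,0],0,0],[[0,0,0],0,0]]'; python3 - <<'E'
from h import *
d=grab('scene','scene6.png');print('red',blobs(d,0,8))
E
```

```text
time_s: 22.15
ee_pos: [564.7, -59.8, 221.4]
ee_rot: [179.8, -0.0, 87.8]
force: [-0.3, 0.1, -4.0]
gripper_width: 9.7
red [([615, 159, 25, 22, 264], [630.9, 170.6]), ([321, 242, 27, 22, 319], [334.0, 253.0]), ([302, 321, 15, 21, 178], [309.0, 330.6])]
time_s: 22.7
ee_pos: [564.7, -59.8, 221.4]
ee_rot: [179.8, -0.0, 87.8]
force: [0.2, -0.3, -2.7]
gripper_width: 9.8
red [([615, 159, 25, 22, 261], [631.0, 170.6]), ([321, 242, 27, 22, 315], [334.1, 253.0]), ([302, 321, 15, 22, 183], [308.9, 330.7])]
```

The stand is down and still. Next, lower the tab back along its arc, open and retreat upward.

```bash
python3 -m jog '[[[-0.1,0,0.35],0,0],[[-0.1,0,0.35],0,0],[[-0.1,0,0.35],0,0],[[-0.1,0,0.35],0,0],[[-0.1,0,0.3],0,0],[[0,0,0],0,0]]'; python3 -m jog '[[[0,0,0],0,0.5],[[0,0,0],0,0.5],[[0,0,0],0,0.5],[[0,0,0],0,0.5],[[0,0,-1],0,0.5],[[0,0,-4],0,0.5],[[0,0,-5],0,0.5],[[0,0,-4],0,0.5],[[0,0,0],0,0.5]]'
```

```text
time_s: 23.5
ee_pos: [564.5, -65.1, 205.3]
ee_rot: [179.7, -0.1, 87.8]
force: [-0.4, 0.2, -0.8]
gripper_width: 10.0
time_s: 24.62
ee_pos: [564.7, -65.1, 352.7]
ee_rot: [179.4, -0.0, 87.9]
force: [-0.5, -0.3, -0.5]
gripper_width: 45.3
```

```bash
python3 - <<'E'
from h import *
d=grab('wrist','w4.png');print('yel',blobs(d,20,34)[:1])
print([proj(d,[[564.3,-64.5+o,216]]).round(1).tolist() for o in(-11,11)])
s=grab('scene','scene7.png');print('red',blobs(s,0,8),'yel',blobs(s,20,34))
t=grab('top','top7.png')
cv2.imwrite('pics/fin.png',np.hstack([cv2.resize(s['color'][140:380,220:480,::-1],(390,360)),cv2.resize(t['color'][120:350,160:410,::-1],(390,360))]))
E
```

```text
yel [([313, 214, 9, 25, 200], [316.8, 226.6])]
[[[318.1, 239.8]], [[317.2, 215.6]]]
red [([615, 159, 25, 22, 259], [631.1, 170.6]), ([321, 242, 27, 22, 306], [334.0, 252.8]), ([302, 321, 15, 20, 178], [309.1, 330.5])] yel [([366, 176, 9, 14, 63], [369.6, 181.7])]
```

View pics/fin.png

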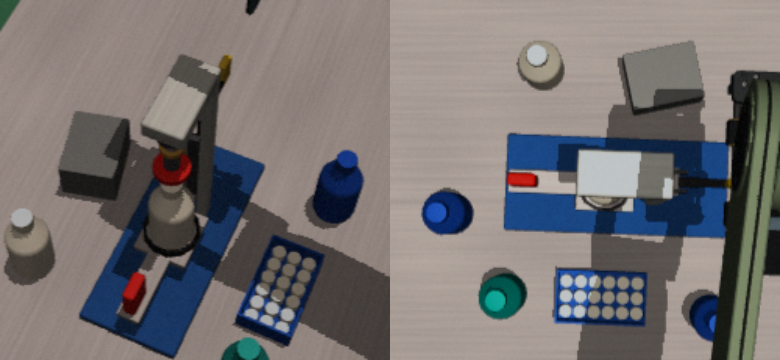

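The stand is down, the bottle is in its nest under the pad, the tab is back at its start pixel (370,181), and the bystanders haven't moved. Handing in.

```bash
python3 -c "
from h import *
print(job_done())"
```

```text
the job is handed in; nothing more can be done
None
```

The job is done and handed in at about 24.8 s of the 72 s allowed; no verdict was reported.

- **Lift:** I raised the stand by the red handle to the fourth tooth, at 47 mm. Contact with the pad showed from about 27 mm, and the force then rose by 0.38 N per mm against the stated 0.4. That puts the pad on the cap with about 7.8 N at rest. This figure is inferred from the wrist force with about 6.2 N of weight taken off, so it is good to about 1 N.
- **Hang:** It hung on the pawl with the handle untouched for about 4.5 s. A camera check partway through put the handle at the height expected for a 47 mm lift.
- **Lowering:** I held the yellow tab about 18 mm up (13 mm is needed to clear the teeth) until two camera views showed the stand down and still. I then let the tab back down and let go.
- **Last checks:**
    - The handle, pad and tab are back within 1 pixel of where they started.
    - The bottle stands in its nest.
    - The spare bottle, carton, tray and look-alikes look undisturbed in the final picture. I did not measure them, and the arm partly hid one blue look-alike in the top view.
    - The gripper is clear above the press, touching nothing.
- **Failed or disagreed:**
    - My first height for the handle was about 16 mm too high. I corrected it from the wrist camera before gripping.
    - One scene picture, taken while the arm blocked the view, could not confirm the handle's height. I took another once the arm was clear.

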